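# Set out the colours and the pattern for the next baubles

### The arm

A 6-joint arm with a two-finger parallel gripper is mounted at the origin on a cart in front of the work surface, level with it; the furniture and walls round the work are solid. World frame = base frame: x ahead of the robot, y to its left, z up, the work surface at z = 0. Lengths are in m, angles in rad, forces in N, time in s.
With the tool pointing down it reaches from about 0.275 to 0.875 m from the base axis. Payload 12.5 kg.
Tool frame: the origin (TCP) lies on the centre line of the jaws, within the pads' length; the fingertips stand r.finger_overhang ahead of it and the grasp point (between the pads) lies 3 mm ahead of it (r.finger_overhang is the distance from the TCP to the fingertips, in m); z points along the fingers, y is the line along which they close (so a half turn about z gives the same grasp; the last joint's range is limited). The gripper opens to 85 mm and grips with 20 to 120 N. Pads are 22 mm wide; open, the fingers measure 114 mm over their backs; the gripper's body (76 mm by 85 mm) begins 54 mm behind the grasp point. The pads swing forward as they close: fully open they stand 13 mm farther back than shut.
Start: joints at [-1.287, 0.351, 1.652, -0, 1.139, -0.085], TCP at [0.198, -0.513, 0.253] pointing down, gripper open.
Joint ranges: [-2.75, 2.75], [-0.79, 2.1], [0.01, 2.65], [-1.57, 4.71], [0.07, 3.14], [-2.87, 2.87]. Speed limits (rad/s): [2.22, 2.22, 2.79, 3.14, 3.14, 3.14].

### API

Orientations are given as a unit quaternion [x, y, z, w].
In Python, from cell import r, optics gives the robot as it stands. The module is installed in compiled form; this text tells all that it offers. Calls block until the motion is done:
- r.move_to(position, orientation): joint-space move of the TCP to a pose.
- r.move_linear(position, rot=None, vel=0.15): straight line of the TCP; rot=None keeps the orientation; vel is the mean speed in m/s.
- r.set_joints(angles): joint-space move.
- r.set_gripper(opening, squeeze=None): opening from 0.0 (shut) to 1.0 (fully open); squeeze is the grip in N (None keeps the last); returns when the fingers have stopped.
- r.sleep(seconds).
- r.inverse_kinematics(position, orientation): joint angles nearest the present ones, or None.
- optics.get_image(name): name is "scene" or "top" or "wrist"; returns a dict with "pixels" (400x640x3 uint8, red, green, blue), "depth" (400x640 float32, m along the optical axis (not along the pixel's ray), 0 where there is no reading), "fx", "fy", "cx", "cy" (pixels), "D" ([k1, k2, p1, p2, k3] as OpenCV has them; the pictures are not rectified), "camera_from_world" (4x4, takes a point from world to camera coordinates); the wrist camera has in their place "mount" (4x4, takes a point from camera to tool coordinates, whose origin is the TCP and whose axes are the flange's). Camera axes: x right, y down, z forward; pixel columns grow to the right and rows downward; lengths in m; the calibration is good to about 2 mm. A picture is of the moment at which its call begins: read the wrist's pose just before it.
A pose or a line that the arm cannot do raises r.PlanningError and nothing moves.
- r.hand_in(): hands the job in; it is judged then, once.
Readings, each from a call of its own:
- r.current_t(): time.
- r.current_q(): joint angles.
- r.current_qvel(): joint speeds.
- r.current_effort(): joint torques, N m.
- r.current_tool_pos(): TCP position.
- r.current_ee_rot(): TCP orientation.
- r.current_contact_force(): force on the tool from outside, world axes, zero at the start.
- r.current_torque(): the same for the moment, N m.
- r.current_opening(): opening from 0.0 (shut) to 1.0 (fully open).
- r.current_finger_force(): force on a finger pad.
Only numpy, scipy, OpenCV 4.12 (cv2) and the standard library are available. Lean on these libraries where they do the work, as an engineer would, in place of code of your own. Each camera call takes 0.05 s, during which the arm holds its last target. There are 200 camera calls.

### The job

Get the bench ready for painting the next baubles: stand each of the three paint pots upright in the pot holder of its own colour, down on the floor of the well, and take the pattern panel out of its wooden rest and press its bottom edge straight down between the sprung jaws of the clip, fully home on the seat and centred, so that it stands upright by itself. Keep the pots upright as you carry them, and do not disturb the wet bauble or the jar of rinse water.

Things in the scene. Friction and masses are not known exactly. Their poses are not given: they have to be found in the camera images.
- pot_red: small round paint pot, red body, pinkish-white screw lid, 36 mm in diameter and 53 mm tall, about 0.1 kg, lid fixed; loose, standing upright on the table. Origin at the centre of its underside, z up.
- pot_green: small round paint pot, green body, white screw lid with green specks, 34 mm in diameter and 59 mm tall, about 0.1 kg, lid fixed; loose, standing upright on the table. Origin at the centre of its underside, z up.
- pot_blue: small round paint pot, navy blue all over, 41 mm in diameter and 47 mm tall, about 0.1 kg, lid fixed; loose, standing upright on the table. Origin at the centre of its underside, z up.
- holder_red: fixed, weighted round pot holder of pale wood, 80 mm across its foot, with a red well. The rim stands 21 mm above the table; the well is 59 mm wide at the mouth, narrows to 47 mm, and its flat floor lies 8 mm above the table. Origin on its axis at the table, z up.
- holder_green: fixed, weighted round pot holder of pale wood, 78 mm across its foot, with a dark green well. The rim stands 21 mm above the table; the well is 57 mm wide at the mouth, narrows to 45 mm, and its flat floor lies 8 mm above the table. Origin on its axis at the table, z up.
- holder_blue: fixed, weighted round pot holder of pale wood, 85 mm across its foot, with a dark navy blue well. The rim stands 21 mm above the table; the well is 64 mm wide at the mouth, narrows to 52 mm, and its flat floor lies 8 mm above the table. Origin on its axis at the table, z up.
- panel: loose white 4 mm board, 80 mm wide (y), painted alike on both faces with a cream bauble; along its top a black grip rail, 12 mm thick (x), 84 wide, from 94 to 112 mm above the bottom edge. 0.08 kg. Origin: middle of the bottom edge, z up. It starts on edge, leaning up to 4 deg, in the slot (24 mm deep, floor 8 mm up) of a brown wooden rest 32 mm high: grip the rail's flat faces, lift straight out.
- clip: fixed sprung clip on a grey foot 66 x 84 x 8 mm. Two steel jaws, 60 mm long (y), meet on the middle plane 42 mm above the table and flare to a mouth 18 mm wide (x) at 68 mm. The panel's edge, pushed down (10 to 15 N), parts them and comes to rest on the seat 10 mm above the table; panel y along clip y, either way round. Origin: centre of the foot at the table; z up.
- bauble_wet: bystander: freshly painted cream bauble standing in a card ring, 72 mm wide, 100 mm tall, origin at the centre of its underside
- rinse_jar: bystander: tall glass jar of dark rinse water, pale lid, 68 mm wide, 109 mm tall, origin at the centre of its underside

How it is judged:
At the end, for the whole second after the job is handed in: Each pot is in its own colour's holder: within 10 mm of the axis, underside under 12 mm high, within 7 deg of upright. Panel in the clip: bottom edge under 14 mm high, within 6 mm of the middle plane and 15 mm along it, aligned and upright within 8.6 deg, either face. All at rest (horizontal distance between pot_red and holder_red below 0.01 m and z of pot_red in the frame of holder_red below 0.012 m and angle between each of pot_red, pot_green, pot_blue's own z axis and vertical below 0.12 rad and linear speed of each of pot_red, pot_green, pot_blue, panel below 0.02 m/s and horizontal distance between pot_green and holder_green below 0.01 m and z of pot_green in the frame of holder_green below 0.012 m and horizontal distance between pot_blue and holder_blue below 0.01 m and z of pot_blue in the frame of holder_blue below 0.012 m and x of panel in the frame of clip between -0.006 and 0.006 m and y of panel in the frame of clip between -0.015 and 0.015 m and z of panel in the frame of clip below 0.014 m and angle between panel's own z axis and vertical below 0.15 rad and angle between the y axis of panel and the y axis of clip, either way round below 0.15 rad); the robot touches nothing.
It fails at once if the red pot is tipped by more than 35 degrees (angle between pot_red's own z axis and vertical above 0.61 rad).
It fails at once if the green pot is tipped by more than 35 degrees (angle between pot_green's own z axis and vertical above 0.61 rad).
It fails at once if the blue pot is tipped by more than 35 degrees (angle between pot_blue's own z axis and vertical above 0.61 rad).
It fails at once if the wet bauble is shoved more than 25 mm from where it stood or knocked over (distance of bauble_wet from where it was at the start of the episode above 0.025 m or angle between bauble_wet's own z axis and vertical above 0.4 rad).
It fails at once if the rinse jar is shoved more than 25 mm from where it stood or knocked over (distance of rinse_jar from where it was at the start of the episode above 0.025 m or angle between rinse_jar's own z axis and vertical above 0.4 rad).
It also fails if it takes over 118 s, if anything falls off the work surface, if the arm or the gripper's body presses on something with over 40 N, if the wrist force passes 120 N, or if a joint passes its speed limit or range.

## Working session

There is one attempt and no reset: what is moved stays moved. The work goes in short steps, each a Python script; the robot and the scene stay as the last script left them, time stands still between calls to the robot, and variables do not carry over. Pictures are saved under pics/ and viewed, at most 14 in all, crops included, and the job is handed in when it is done.

```bash
mkdir -p pics; cat > h.py <<'E'
import numpy as np, cv2, pickle
from cell import r, optics
from scipy.spatial.transform import Rotation as R
def snap(name,fn):
    p=np.array(r.current_tool_pos()); q=r.current_ee_rot()
    im=optics.get_image(name)
    if name=="wrist":
        T=np.eye(4);T[:3,:3]=R.from_quat(q).as_matrix();T[:3,3]=p
        im["w"]=T@np.array(im["mount"])
    else: im["w"]=np.linalg.inv(np.array(im["camera_from_world"]))
    cv2.imwrite("pics/%s.png"%fn,im["pixels"][:,:,::-1]); pickle.dump(im,open(fn+".pkl","wb")); return im
def K(im): return np.array([[im["fx"],0,im["cx"]],[0,im["fy"],im["cy"]],[0,0,1.]])
def ray(im,u,v):
    n=cv2.undistortPoints(np.array([[[u,v]]],float),K(im),np.array(im["D"],float))[0,0]
    return im["w"][:3,3],im["w"][:3,:3]@np.array([n[0],n[1],1])
def atz(im,u,v,z):
    o,d=ray(im,u,v); return o+d*(z-o[2])/d[2]
def cloud(im):
    v,u=np.mgrid[0:400,0:640]
    n=cv2.undistortPoints(np.stack([u,v],-1).reshape(-1,1,2).astype(float),K(im),np.array(im["D"],float))[:,0]
    d=im["depth"].reshape(-1,1)
    P=np.hstack([n*d,d])@im["w"][:3,:3].T+im["w"][:3,3]
    P[d[:,0]==0]=np.nan
    return P.reshape(400,640,3)
def down(yaw): # tool y axis (closing) at angle yaw from world y
    return (R.from_euler('z',yaw)*R.from_quat([1,0,0,0])).as_quat()
E
python3 - <<'E'
from h import *
a=snap("top","top0");b=snap("scene","sc0")
print(r.current_ee_rot(),r.finger_overhang,a["w"],b["w"],a["fx"])
E
```

```text
[ 9.83048520e-01  1.83344838e-01 -4.11598083e-05 -5.24738340e-04] 0.022 [[ 0.01277149 -0.99411651  0.10756046  0.36193469]
 [-0.99975887 -0.01077369  0.0191344  -0.08672998]
 [-0.017863   -0.1077789  -0.9940144   1.15421545]
 [ 0.          0.          0.          1.        ]] [[ 0.9039187  -0.15787335  0.39750094 -0.08408929]
 [-0.42697875 -0.38719895  0.81716958 -1.19733094]
 [ 0.02490265 -0.90837931 -0.41740493  0.63864237]
 [ 0.          0.          0.          1.        ]] 404.8635552333082
```

View pics/top0.png

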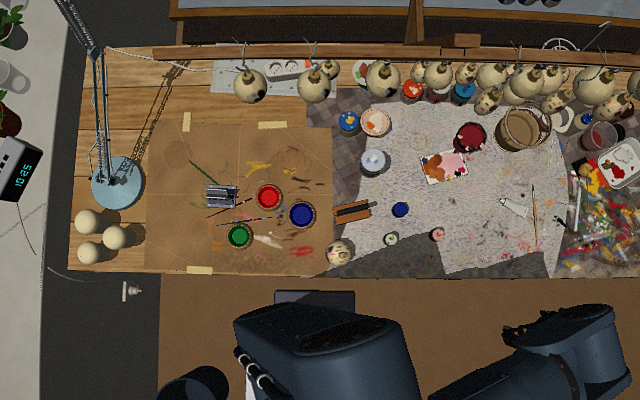

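View pics/sc0.png

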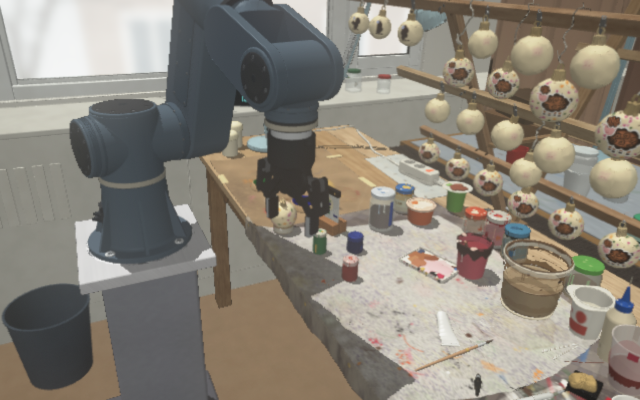

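The top view shows the clip (221,196), the holders red (268,197), blue (301,214) and green (239,236), and the panel in its rest (352,211). The pots are at blue (400,210), green (390,239) and red (437,234), the wet bauble at (340,252) and the jar at (374,162). Next I enlarge it.

```bash
python3 - <<'E'
from h import *
im=pickle.load(open("top0.pkl","rb"))
c=im["pixels"][145:275,195:455,::-1]
cv2.imwrite("pics/c0.png",cv2.resize(c,None,fx=3,fy=3,interpolation=cv2.INTER_CUBIC))
P=cloud(im)
for n,u,v,z in [("clip",221,196,.068),("hr",268,197,.021),("hb",301,214,.021),("hg",239,236,.021),("pan",352,211,.12),("pb",400,210,.047),("pg",390,239,.059),("pr",437,234,.053),("bau",340,252,.1),("jar",374,162,.109)]:
    print(n,atz(im,u,v,z).round(3),P[v,u].round(3))
E
```

```text
clip [0.497 0.224 0.068] [0.498 0.226 0.061]
hr [0.501 0.102 0.021] [0.503 0.105 0.006]
hb [0.454 0.008 0.021] [0.455 0.009 0.007]
hg [0.39  0.182 0.021] [0.39  0.185 0.007]
pan [ 0.455 -0.131  0.12 ] [ 0.455 -0.131  0.118]
pb [ 0.466 -0.266  0.047] [ 0.466 -0.266  0.047]
pg [ 0.386 -0.237  0.059] [ 0.386 -0.237  0.06 ]
pr [ 0.401 -0.366  0.053] [ 0.401 -0.368  0.046]
bau [ 0.35  -0.102  0.1  ] [ 0.35  -0.102  0.084]
jar [ 0.586 -0.189  0.109] [ 0.587 -0.189  0.105]
```

View pics/c0.png

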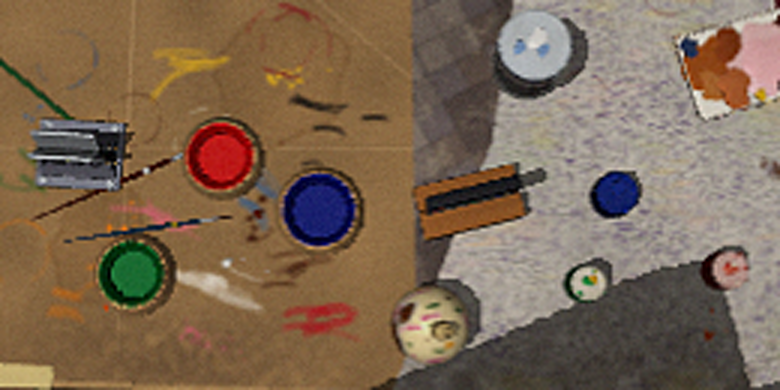

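```bash
python3 - <<'E'
from h import *
r.move_to([0.43,-0.25,0.33],down(0)); a=snap("wrist","w1")
print(np.array(a["mount"]).round(3),a["fx"],r.current_t(),r.current_q())
r.move_to([0.44,0.13,0.33],down(0)); b=snap("wrist","w2")
print(r.current_t())
cv2.imwrite("pics/w12.png",np.vstack([a["pixels"],b["pixels"]])[:,:,::-1][::1])
E
```

```text
[[-0.001 -0.961 -0.277  0.071]
 [ 1.    -0.001  0.     0.   ]
 [-0.    -0.277  0.961 -0.12 ]
 [ 0.     0.     0.     1.   ]] 282.664498995473 1.5 [-6.21740762e-01  1.81535260e-01  1.68222278e+00 -1.46107978e-04
  1.27831724e+00  9.49786491e-01]
2.9667
```

View pics/w1.png

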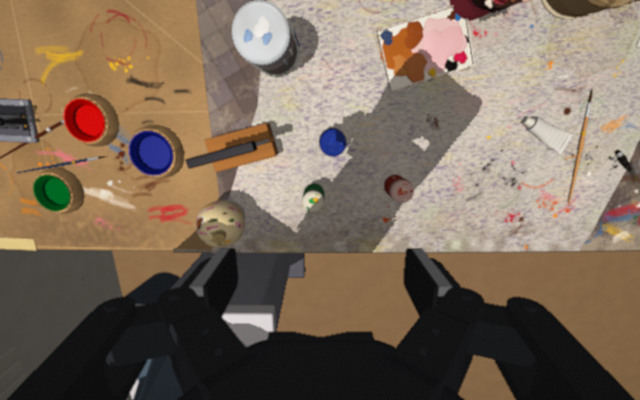

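View pics/w2.png

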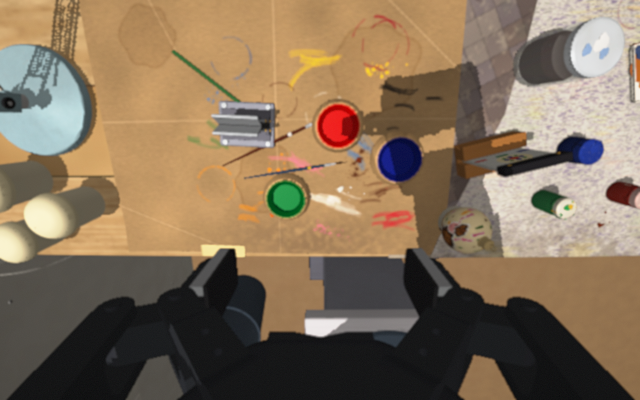

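The wrist views show the pots at blue (333,141), green (314,195) and red (399,187) in w1. In w2 the holders are at red (338,126), blue (400,160) and green (286,199), and the clip is at (245,124). I fit these from depth.

```bash
cat > fit.py <<'E'
from h import *
def box(P,c,rad,z0,z1):
    Q=P.reshape(-1,3); m=(np.hypot(Q[:,0]-c[0],Q[:,1]-c[1])<rad)&(Q[:,2]>z0)&(Q[:,2]<z1)
    return Q[m]
def mec(Q):
    (c,rr)=cv2.minEnclosingCircle((Q[:,:2]*1000).astype(np.float32)); return np.round(c,1),round(rr,1),len(Q)
def rect(Q): 
    c,s,a=cv2.minAreaRect((Q[:,:2]*1000).astype(np.float32)); return np.round(c,1),np.round(s,1),round(a,1),len(Q)
E
python3 - <<'E'
from fit import *
for f in ["top0","w1","w2"]:
    im=pickle.load(open(f+".pkl","rb")); P=cloud(im); print(f)
    for n,c,h in [("pb",(.466,-.266),.047),("pg",(.386,-.237),.059),("pr",(.401,-.367),.053)]:
        Q=box(P,c,.035,h-.012,h+.012)
        if len(Q): print(n,mec(Q),np.median(Q,0).round(4))
    for n,c in [("hr",(.503,.103)),("hb",(.455,.008)),("hg",(.39,.183))]:
        Q=box(P,c,.05,.012,.03)
        if len(Q)>5: print(n,mec(Q),np.median(Q,0).round(4))
        Q=box(P,c,.022,-.01,.03)
        if len(Q)>5: print(n,'floor',Q[:,2].mean())
    for n,c,z0,z1 in [("clip",(.498,.224),.055,.08),("clipfoot",(.498,.224),.004,.08),("rail",(.455,-.131),.1,.13),("rest",(.455,-.131),.024,.04)]:
        Q=box(P,c,.065,z0,z1)
        if len(Q)>5: print(n,rect(Q),np.median(Q,0).round(4))
    for n,c in [("jar",(.586,-.189)),("bau",(.35,-.102))]:
        Q=box(P,c,.06,.05,.13); print(n,mec(Q))
E
```

```text
top0
pb (array([ 469.7, -267.3]), 19.9, 163) [ 0.4688 -0.2666  0.0452]
pg (array([ 385.6, -238.5]), 16.8, 116) [ 0.3859 -0.2379  0.0566]
pr (array([ 399.5, -371. ]), 17.8, 121) [ 0.3982 -0.3695  0.0506]
hr (array([501.3, 101.2]), 38.7, 313) [0.5014 0.1013 0.0173]
hr floor 0.007902201164298283
hb (array([452.1,  10.1]), 40.3, 330) [0.4512 0.0077 0.0174]
hb floor 0.007809497824950645
hg (array([390.2, 183.3]), 38.1, 310) [0.3901 0.182  0.0171]
hg floor 0.007585553655181812
clip (array([504.4, 240.1]), array([57.9, 26.6]), 87.5, 143) [0.5092 0.2382 0.0664]
clipfoot (array([497.1, 224.4]), array([118.1, 127.2]), 13.6, 794) [0.497  0.2311 0.0101]
rail (array([ 460.8, -130.9]), array([12.2, 83.3]), 14.8, 166) [ 0.4603 -0.1312  0.1194]
rest (array([ 460.9, -131. ]), array([50.1, 95.3]), 14.8, 441) [ 0.4548 -0.1297  0.0316]
jar (array([ 593.7, -186.1]), 34.8, 578)
bau (array([346.9, -95.7]), 35.5, 532)
w1
pb (array([ 470.7, -268.3]), 19.9, 601) [ 0.4709 -0.2685  0.0448]
pg (array([ 387.2, -239.6]), 16.7, 397) [ 0.3885 -0.2401  0.0567]
pr (array([ 400.4, -370.4]), 17.2, 434) [ 0.4017 -0.3689 
[... 846 characters left out ...]
[503.4, 102.7]), 37.3, 1129) [0.5045 0.103  0.0171]
hr floor 0.007364419070510825
hb (array([454.2,   9. ]), 39.6, 1092) [0.4556 0.0114 0.0169]
hb floor 0.007396758721841768
hg (array([391.9, 183.9]), 36.0, 886) [0.3946 0.1834 0.0169]
hg floor 0.007666416867364968
clip (array([505.2, 241.6]), array([60.5, 26.8]), 86.7, 643) [0.5018 0.2415 0.0666]
clipfoot (array([509.8, 234. ]), array([ 96.5, 120.4]), 29.8, 2746) [0.5054 0.2351 0.0102]
rail (array([ 461.7, -131.2]), array([12.7, 85.4]), 15.0, 972) [ 0.4623 -0.1279  0.119 ]
rest (array([ 461.6, -132.1]), array([51.2, 96.6]), 14.9, 1447) [ 0.471  -0.1196  0.0315]
jar (array([ 593.6, -184.2]), 34.4, 4540)
bau (array([349.3, -95.1]), 35.0, 1699)
```

```bash
cat > pp.py <<'E'
from h import *
def pick_place(p,h,g=.040,place=True):
    q=down(0)
    r.set_gripper(1.0,30) if r.current_opening()<.95 else None
    r.move_to([*p,.16],q); r.move_linear([*p,g],vel=.12)
    r.set_gripper(0.0,30); print("grip",r.current_opening(),r.current_finger_force())
    r.move_linear([*p,.20],vel=.2)
    print("lift",r.current_opening(),r.current_finger_force(),r.current_contact_force())
    if not place: return
    r.move_to([*h,.20],q); r.move_linear([*h,g+.03],vel=.2); r.move_linear([*h,g+.0085],vel=.04)
    print("down",r.current_contact_force(),r.current_tool_pos())
    r.set_gripper(min(1,r.current_opening()+.3)); r.move_linear([*h,.16],vel=.2); print("t",r.current_t())
E
python3 - <<'E'
from pp import *
pick_place((.4705,-.268),(.454,.008))
snap("wrist","w3")
E
```

```text
grip 0.47142720033162433 29.75813537836075
lift 0.4698543346564142 30.41782021522522 [-0.32459907  0.40076328 -1.76268971]
down [-2.38319951  1.02446931  6.48574774] [0.45376086 0.0080253  0.04847532]
t 10.7833
```

View pics/w3.png

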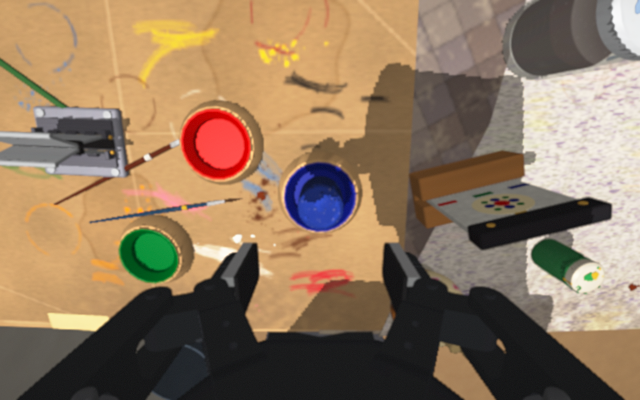

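The blue pot sits in its well at (320,195). I do red and green the same way.

```bash
python3 - <<'E'
from pp import *
pick_place((.4,-.3702),(.503,.102))
pick_place((.387,-.2397),(.3918,.1832),g=.042)
r.move_to([.44,.18,.30],down(0))
im=snap("wrist","w4")
from fit import *
P=cloud(im)
for n,c,h in [("pb",(.454,.008),.055),("pr",(.503,.102),.061),("pg",(.392,.183),.067)]:
    Q=box(P,c,.03,h-.008,h+.008); print(n,mec(Q) if len(Q) else 0, np.median(Q,0).round(4))
Q=box(P,(.505,.241),.055,.055,.08); print("clip",rect(Q))
Q=box(P,(.505,.241),.07,.04,.08); print("clip",rect(Q))
Q=box(P,(.505,.241),.07,.062,.08); print("clip",rect(Q))
print(r.current_t())
x=im["pixels"][:220,150:430,::-1]; cv2.imwrite("pics/c4.png",cv2.resize(x,None,fx=2.7,fy=2.7,interpolation=cv2.INTER_CUBIC))
E
```

```text
grip 0.4144263085486143 29.64787870645523
lift 0.41092906071775015 30.0032776594162 [-0.69428459  0.30121713 -0.75893031]
down [-1.74341172  0.11021166  5.16975432] [0.50273176 0.10199658 0.04841136]
t 19.525
grip 0.3953422122692839 29.373836517333984
lift 0.39053581756936134 29.89458292722702 [-0.29861006  0.16007151 -1.88176637]
down [-1.4120276  -0.35351953  4.08654144] [0.39154774 0.1831438  0.05032866]
t 27.95
pb (array([453.6,   8.2]), 19.9, 688) [0.454  0.0096 0.0529]
pr (array([503. , 101.4]), 16.9, 580) [0.5033 0.1024 0.0589]
pg (array([391.2, 183. ]), 16.7, 455) [0.3928 0.1826 0.0648]
clip (array([505.9, 241.4]), array([60.2, 25.9]), 87.1, 743)
clip (array([505.8, 241.4]), array([61.8, 25.9]), 87.4, 1084)
clip (array([505.9, 241.4]), array([60.2, 25.9]), 87.1, 531)
28.6417
```

View pics/c4.png

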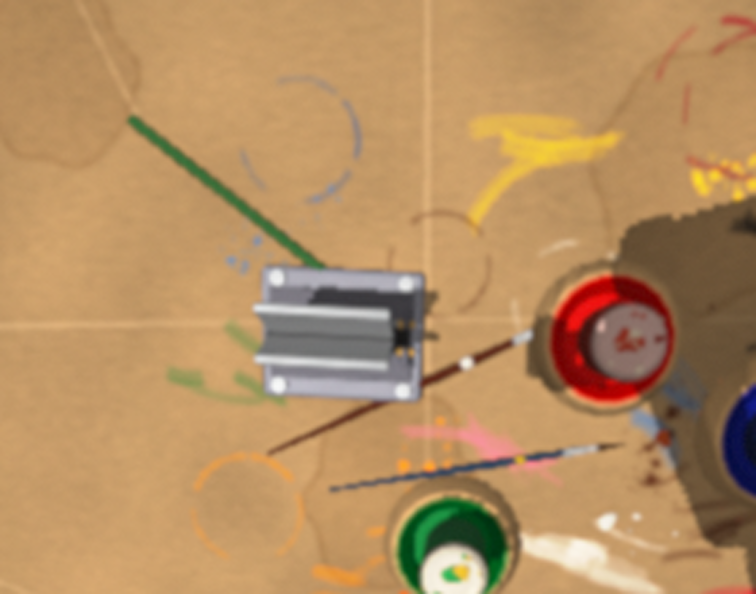

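All three pots are in their wells. The clip's foot bolts are at about (277,276), (405,284), (279,384) and (402,391) in the crop, and the jaws are flared above it. I check the foot centre against the jaws, then take the panel.

```bash
python3 - <<'E'
from h import *
im=pickle.load(open("w4.pkl","rb"))
f=lambda a,b,z:atz(im,150+a/2.7,b/2.7,z)
B=np.array([f(277,276,.01),f(405,284,.01),f(402,391,.01),f(279,384,.01)]);print(B.round(4),B.mean(0))
J=np.array([f(257,308,.068),f(390,314,.068),f(388,368,.068),f(256,360,.068)]);print(J.round(4),J.mean(0))
print(f(262,331,.042),f(388,342,.042))
p=(.462,-.132); q=down(np.radians(104.8))
r.set_gripper(1.0,60)
r.move_to([.45,-.03,.26],q); r.move_to([*p,.2],q); r.move_linear([*p,.106],vel=.12)
r.set_gripper(0.0,60); print("grip",r.current_opening(),r.current_finger_force(),r.current_contact_force())
r.move_linear([*p,.27],vel=.1)
print("lift",r.current_opening(),r.current_finger_force(),r.current_contact_force(),r.current_t())
snap("wrist","w5");a=snap("scene","s5")
E
```

```text
[[0.5342 0.2723 0.01  ]
 [0.5301 0.2072 0.01  ]
 [0.4763 0.2099 0.01  ]
 [0.4802 0.2747 0.01  ]] [0.50520595 0.24101657 0.01      ]
[[0.5175 0.2688 0.068 ]
 [0.5147 0.2102 0.068 ]
 [0.4914 0.2117 0.068 ]
 [0.4952 0.2709 0.068 ]] [0.50471986 0.24040875 0.068     ]
[0.50750001 0.27377777 0.042     ] [0.50215912 0.21375755 0.042     ]
grip 0.13331106714510557 58.376635909080505 [-0.80285152 -0.51104022  3.84862328]
lift 0.1332697351403475 58.3117550611496 [-0.17709345  0.16440584  0.02172148] 34.9417
```

View pics/w5.png

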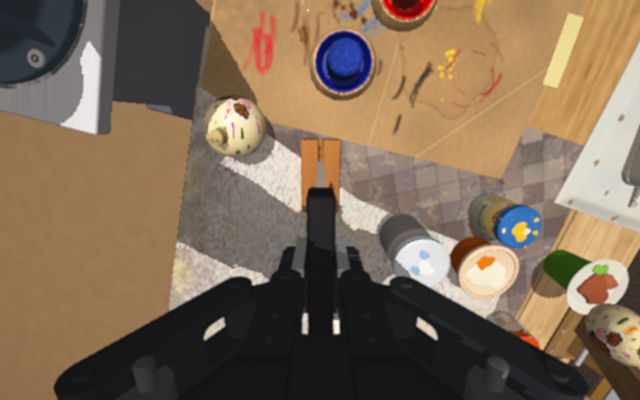

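View pics/s5.png

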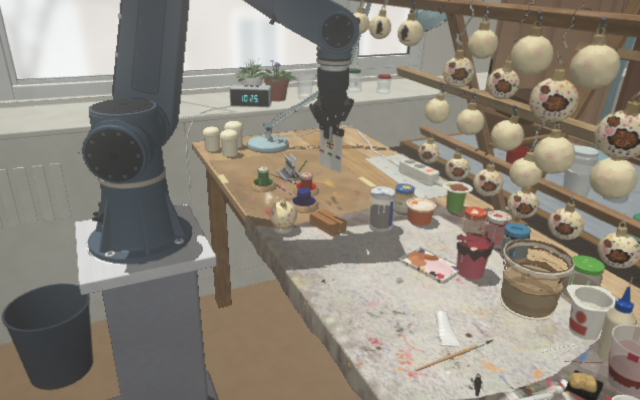

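The panel is held square at mid-rail, clear of its rest. I carry it to the clip and press it in while watching the force.

```bash
python3 - <<'E'
from h import *
c=(.5052,.241); q=down(np.radians(87.2))
r.set_gripper(0.0,90)
r.move_to([*c,.27],q); r.move_linear([*c,.175],vel=.12)
for z in [.155,.145,.138,.13,.122,.116,.112,.110,.1085,.1075,.1065]:
    r.move_linear([*c,z],vel=.03); f=np.array(r.current_contact_force()); print(z,f.round(1),np.array(r.current_tool_pos()).round(4))
    if f[2]>35: break
print(r.current_opening(),r.current_torque(),r.current_t())
E
```

```text
0.155 [-0.2 -1.2 -0.5] [0.5053 0.241  0.1551]
0.145 [-0.  -1.  -2.4] [0.5051 0.241  0.1448]
0.138 [ 0.5  0.9 -2.9] [0.5051 0.241  0.1378]
0.13 [ 0.6  0.8 -4.2] [0.5049 0.2409 0.1294]
0.122 [ 0.2  0.2 -3.7] [0.5049 0.2409 0.1215]
0.116 [ 0.6  0.7 -3.7] [0.505  0.2409 0.1156]
0.112 [ 1.3  0.7 -3.2] [0.505  0.241  0.1117]
0.11 [ 0.1  0.5 -1. ] [0.5052 0.241  0.1099]
0.1085 [1.  0.8 0.1] [0.5052 0.241  0.1085]
0.1075 [-1.3 -0.8  7.1] [0.5056 0.2411 0.1082]
0.1065 [-3.6 -1.8 16.5] [0.5059 0.2412 0.1081]
0.12626041745012342 [-0.33525176  0.67588161 -0.04361112] 41.75
```

The arm stops firmly at 0.108, where the seat should be. I check with a picture before letting go.

```bash
python3 - <<'E'
from h import *
im=snap("scene","s6")
cv2.imwrite("pics/c6.png",cv2.resize(im["pixels"][100:220,230:390,::-1],None,fx=4.5,fy=4.5,interpolation=cv2.INTER_CUBIC))
E
```

```text
(no output)
```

View pics/c6.png

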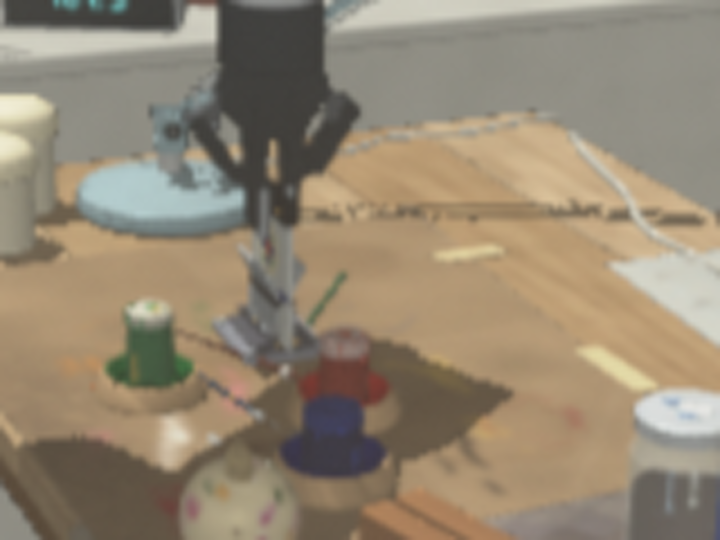

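The panel's near edge stands at (285–290, 220–350), between the left jaw (260,280) and the right jaw (300,265), with its bottom on the foot. I let go gently and check.

```bash
python3 - <<'E'
from fit import *
c=(.5052,.241)
r.move_linear([*c,.1083],vel=.02); print(np.array(r.current_contact_force()).round(1))
r.set_gripper(0.3); r.sleep(.3)
print(r.current_opening(),r.current_finger_force(),np.array(r.current_contact_force()).round(1))
r.set_gripper(0.6)
r.move_linear([*c,.22],vel=.15); r.move_to([.44,.15,.32],down(0))
im=snap("wrist","w7"); P=cloud(im)
Q=box(P,(.505,.241),.07,.11,.14); print("rail",rect(Q),np.median(Q,0))
for n,p,h in [("pb",(.454,.008),.055),("pr",(.503,.102),.061),("pg",(.392,.183),.067)]:
    Q=box(P,p,.03,h-.008,h+.008); print(n,mec(Q),np.median(Q,0).round(4))
print(r.current_t())
s=snap("scene","s7")
a=cv2.resize(im["pixels"][40:240,150:450],(600,400)); b=cv2.resize(s["pixels"][110:210,230:380],(300,200))
o=np.zeros((600,600,3),np.uint8);o[:400]=a;o[400:,:300]=b
cv2.imwrite("pics/c7.png",o[:,:,::-1])
E
```

```text
[0.8 0.3 2.2]
0.29892773387218224 0.0 [-0.3 -0.1 -0.3]
rail (array([505.8, 240.2]), array([83.3, 12.7]), 87.1, 866) [0.50594981 0.24069645 0.12154775]
pb (array([453.9,   9. ]), 19.8, 644) [0.4545 0.0098 0.0528]
pr (array([503.1, 101.3]), 17.2, 538) [0.5036 0.1017 0.0589]
pg (array([391.6, 182.6]), 16.4, 412) [0.3926 0.1822 0.0647]
45.2083
```

View pics/c7.png

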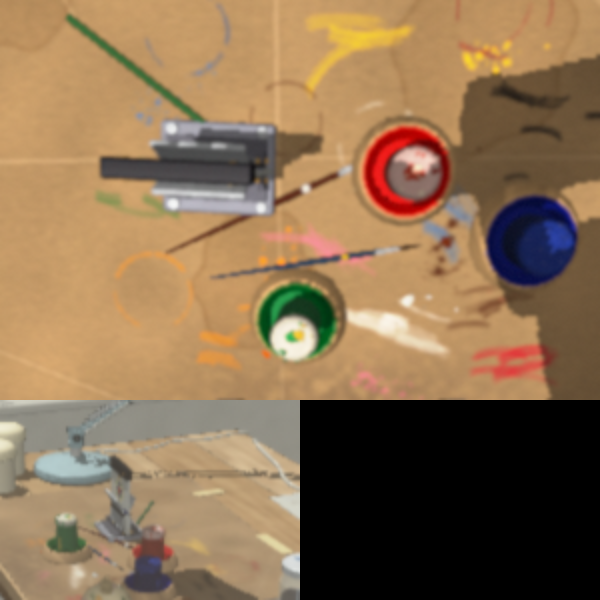

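The panel stands by itself between the jaws, with its rail centred at (505.8, 240.2) mm and its top at 0.1215 m. That matches a full seat. All three pots are centred in their wells.

```bash
python3 -c "
from h import *
print(r.hand_in())"
```

```text
the job is handed in; nothing more can be done
None
```

I've handed in the job at about 45 s of the 118 s allowed: my last images show all three pots upright in their own holders and the panel standing by itself, fully seated and centred in the clip; the hand-in call returned no verdict.

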